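# Set out the bench for the milk acidity test

## Task

Set the bench out for the milk acidity test. In the blue carrier, stand the amber indicator bottle in the middle compartment, between the two samples: the red-capped jar on its left and the gold-capped jar on its right, as seen from the robot's side of the bench; stand the frosted beaker in the middle of the stirrer's round plate and put the orange cover on top of it. Set things down rather than dropping them, let nothing tip over, and leave the green-capped jar and the stack of violet culture dishes where they are.

Things in the scene. Friction and masses are not known exactly. Their poses are not given: they have to be found in the camera images.
- carrier: Fixed blue bottle carrier, an open box 80 (x) by 226 (y) by 40 mm high; two cross walls make three compartments in a row along its y. Origin: under its centre, on the bench. Compartment centres at x = 0, y = +74, 0, -74 mm, each 72 (x) by 70 mm inside; walls 4 mm thick, 40 mm high; floor 5 mm above the bench. Its +x points away from the robot (yaw within 0.25 rad): +y is left seen from the robot.
- stirrer: Fixed magnetic stirrer: grey case 140 (x) by 124 mm (y) with a black knob on its front; on top a round white ceramic plate 110 mm across whose flat top is 70 mm above the bench. Origin: on the bench straight under the centre of the round plate. Its x axis points away from the robot (yaw within 0.25 rad).
- amber_bottle: Amber-brown indicator bottle with a black screw cap and a paper band, loose, upright, about 220 g. Straight round body 54 mm across up to 80 mm high, shoulder above it, cap 36 mm across from 96 to 115 mm high. Origin: centre of its underside; z up.
- red_jar: Jar of cream-white milk with a RED screw cap and a paper band, loose, upright, about 200 g. Straight round body 54 mm across up to 88 mm high, cap 51 mm across from 96 to 115 mm high. Origin: centre of its underside; z up.
- gold_jar: Jar of cream-white milk with a GOLD-brown screw cap, otherwise the same as the red-capped jar. Origin: centre of its underside; z up.
- green_jar: Jar of cream-white milk with a GREEN screw cap, otherwise the same as the red-capped jar; not part of today's test, to be left where it stands. Origin: centre of its underside; z up.
- beaker: Empty frosted plastic beaker with a pale blue rim and blue graduation marks, loose, upright, about 80 g: straight, 52 mm across outside, 70 mm high, wall 3 mm, open at the top, no spout. Origin: centre of its underside; z up.
- cover: Flat orange beaker cover, loose, about 50 g: disc 66 mm across and 5 mm thick, with an upright round knob 18 mm across and 26 mm tall in its middle (31 mm high in all). It lies on the bench with the knob up. Origin: centre of the disc's underside; z up, along the knob.
- dishes: Low stack of three round culture dishes with violet-red contents, banded together as one piece, loose, about 90 g, 60 mm across and 42 mm high; to be left where it stands. Origin: centre of its underside; z up.

How it is judged:
By the outcome, as a careful person would: the job done as asked, in the order asked, and still so for the second after the job is handed in, with the robot touching nothing.
It also fails if it takes over 125 s, if anything falls off the work surface, if the arm or the gripper's body presses on something with over 40 N, if the wrist force passes 120 N, or if a joint passes its speed limit or range.

## Robot

A 6-joint arm with a two-finger parallel gripper is mounted at the origin on the work surface. World frame = base frame: x ahead of the robot, y to its left, z up, the work surface at z = 0. Lengths are in m, angles in rad, forces in N, time in s.
With the tool pointing down it reaches from about 0.375 to 0.9 m from the base axis. Payload 3.1 kg.
Tool frame: the origin (TCP) lies between the finger pads; the fingertips stand 8 mm ahead of it and the grasp point (between the pads) lies 11 mm behind it; z points along the fingers, y is the line along which they close (so a half turn about z gives the same grasp; the last joint's range is limited). The gripper opens to 87 mm and grips with 3 to 60 N. Pads are 19 mm wide; open, the fingers measure 117 mm over their backs; the gripper's body (75 mm by 190 mm) begins 51 mm behind the grasp point.
Start: joints at [1.022, 0.527, 1.433, -0, 1.181, -0.178], TCP at [0.226, 0.583, 0.193] pointing down, gripper open.
Joint ranges: [-3.08, 3.08], [-0.75, 2.2], [0.22, 2.44], [-1.43, 4.57], [0, 2.65], [-2.85, 2.85]. Speed limits (rad/s): [2.79, 2.79, 3.14, 3.14, 3.14, 3.14].

## Interface

Orientations are given as a unit quaternion [x, y, z, w].
In Python, from rig import robot, vision, job gives the robot as it stands.
- The arm moves only by the shell command python3 -m handwheel 'ROWS' [OPENING] [FORCE]. ROWS is JSON, a list of rows, each a list of 4 numbers: the shift along the tool's x, y, z as a fraction of full scale, then the turn about the tool's z as a fraction of full scale. A call has 1 to 20 rows; each row is the pose to reach, as a shift and turn from the pose commanded when the call began, along the tool's axes at that moment, turning the shorter way round; what a row does not reach only later rows make up. Full scale, the value 1, is 300 mm for a shift and 2 pi rad for a turn. A row lasts 1/12 s, in which the tool goes at most 41.7 mm and 7.16 degrees, less where a joint would pass 70% of its speed; a pose out of reach is approached as far as the arm can. A call with a number of a shift or a turn outside -1 to 1 is refused whole. A call with a gripper value outside its range is refused whole. OPENING is the opening in per cent of the stroke, from 0 (shut) to 100 (fully open), set as the call begins (- or left out, the last holds). The fingers move at their own pace and stop on an object; FORCE is the grip in N (left out, the last holds). Time passes only in rows, so rows that repeat a pose let the fingers close. It gives the time, the measured TCP pose, the force, the opening and the grip force at its end, in the units of the state.
- robot.get_obs(): the state, without advancing time (a new reading comes with each control period).
- vision.camera(name): name is "scene" or "top" or "wrist"; returns a dict with "frame" (384x512x3 uint8, red, green, blue), "K" (3x3 intrinsics, pixels), "cam_to_world" (4x4, takes a point from camera to world coordinates); the wrist camera has in their place "hand_eye" (4x4, takes a point from camera to tool coordinates, whose origin is the TCP and whose axes are the flange's). Camera axes: x right, y down, z forward; pixel columns grow to the right and rows downward; lengths in m; the calibration is good to about 2 mm. A picture is of the moment at which its call begins: read the wrist's pose just before it. There is no depth.
- job.hand_in(): hands the job in; it is judged then, once.
Trained networks look in the newest picture that a camera, given by its name, has taken for a name from the list of things; names that differ only in an ending like _2 or _b are one class to them, and where a whole thing is asked for, a point or a joint stands for the part that bears it (a point fixed in the world has none). Each returns a list of dicts, best first, with "conf" (0 to 1); they miss things now and then, are a little off and sometimes report something else, mostly with a low value. They report only what shows in the picture. A call takes as long as a camera call.
- vision.look_for(camera, label): "point" ([row, column] in pixels, amid what is visible of it).
- vision.outline_of(camera, label): "mask" (384x512 bool, what is visible of it) and "point" ([row, column] in pixels, amid what is visible of it).
The state is a dict: "time": time; "q": joint angles; "joint_velocities": joint speeds; "joint_torque": joint torques, N m; "position": TCP position; "tool_rot": TCP orientation; "ft_force": force on the tool from outside, world axes, zero at the start; "moment": the same for the moment, N m; "grip_width": finger opening in m; "grip_force": force on a finger pad.
Only numpy, scipy, OpenCV 4.12 (cv2) and the standard library are available. Lean on these libraries where they do the work, as an engineer would, in place of code of your own. Each camera call takes 0.05 s, during which the arm holds its last target. There are 200 camera calls.

## Working session

There is one attempt and no reset: what is moved stays moved. The work goes in short steps, Python scripts to look and compute and a shell command to move; the robot and the scene stay as the last step left them, time stands still between calls to the robot, and variables do not carry over. Pictures are saved under pics/ and viewed, at most 14 in all, crops included, and the job is handed in when it is done.

```bash
ls; mkdir -p pics; python3 - <<'E'
from rig import robot, vision, job
import cv2,numpy as np
o=robot.get_obs(); print(o['time'],o['position'],o['tool_rot'],o['grip_width'])
names="carrier stirrer amber_bottle red_jar gold_jar green_jar beaker cover dishes".split()
ims=[]
for c in("scene","top"):
    d=vision.camera(c); ims.append(d['frame'][:,:,::-1]); print(c,np.round(d['K'],1).tolist(),np.round(d['cam_to_world'],3).tolist())
    for n in names:
        print(n,[(np.round(r['point']).tolist(),round(r['conf'],2)) for r in vision.look_for(c,n)][:3])
cv2.imwrite('pics/a.png',ims[0]);cv2.imwrite('pics/b.png',ims[1])
E
```

```text
pics
0.0 [0.22545546 0.58207289 0.19158953] [ 1.83871977e-01  9.82949631e-01 -9.83861056e-04 -3.89805304e-04] 0.08697614491032109
scene [[461.1, 0.0, 259.4], [0.0, 461.1, 190.5], [0.0, 0.0, 1.0]] [[-0.275, 0.786, -0.554, 1.252], [0.961, 0.223, -0.161, 0.25], [-0.003, -0.577, -0.817, 1.178], [0.0, 0.0, 0.0, 1.0]]
carrier [([242.0, 295.0], 0.79)]
stirrer [([212.0, 187.0], 0.83)]
amber_bottle [([217.0, 380.0], 0.59)]
red_jar [([174.0, 345.0], 0.86)]
gold_jar [([132.0, 184.0], 0.79)]
green_jar [([156.0, 132.0], 0.61)]
beaker []
cover [([182.0, 221.0], 0.8), ([181.0, 254.0], 0.31)]
dishes [([180.0, 250.0], 0.75)]
top [[387.3, 0.0, 255.3], [0.0, 387.3, 196.6], [0.0, 0.0, 1.0]] [[-0.02, -0.98, 0.199, 0.242], [-1.0, 0.02, -0.002, 0.022], [-0.002, -0.199, -0.98, 1.284], [0.0, 0.0, 0.0, 1.0]]
carrier [([161.0, 212.0], 0.61)]
stirrer [([161.0, 304.0], 0.97), ([196.0, 380.0], 0.41)]
amber_bottle [([202.0, 142.0], 0.6)]
red_jar [([234.0, 179.0], 0.62)]
gold_jar [([241.0, 352.0], 0.64)]
green_jar []
beaker [([212.0, 220.0], 0.67)]
cover [([207.0, 298.0], 0.72), ([201.0, 141.0], 0.28)]
dishes [([242.0, 352.0], 0.74), ([214.0, 265.0], 0.57)]
```

View pics/a.png

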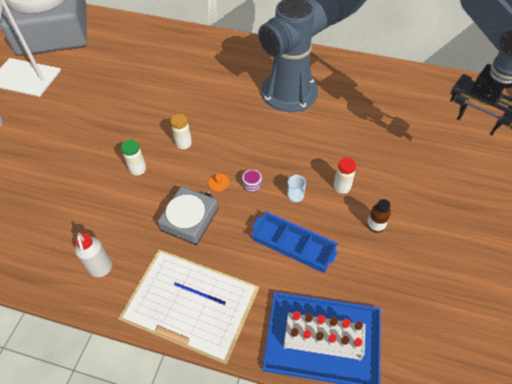

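View pics/b.png

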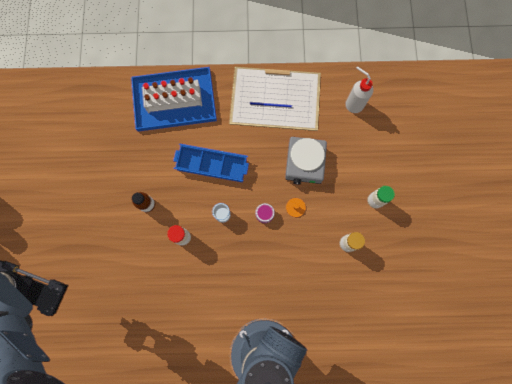

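The scene view shows red (345,175), amber (379,215), beaker (296,188), dishes (252,180), cover (219,182), gold (181,131), green (133,157), stirrer plate (185,211) and carrier (295,241). In the top view, the caps are at amber (141,201), red (177,233), gold (356,240) and green (386,194), the beaker is at (222,212), the cover at (296,208), the plate at (308,154) and the carrier at (211,163). The network's top-view "gold" point is correct, but its "dishes" guess at (352,242) is wrong.

```bash
cat > h.py <<'E'
import numpy as np, cv2
from scipy.optimize import minimize
from scipy.spatial.transform import Rotation as Rn
from rig import robot, vision, job
def ring(r,z): a=np.linspace(0,2*np.pi,40); return np.c_[r*np.cos(a),r*np.sin(a),0*a+z]
def cyl(r,a,b): return np.r_[ring(r,a),ring(r,b)]
def box(x,y,z): return np.array([[i*x/2,j*y/2,k] for i in(-1,1) for j in(-1,1) for k in(0,z)])
jar=[np.r_[cyl(.027,0,.088),cyl(.0255,.096,.115)]]
M=dict(red_jar=jar,gold_jar=jar,green_jar=jar,amber_bottle=[np.r_[cyl(.027,0,.08),cyl(.018,.096,.115)],cyl(.018,.09,.115)],
 beaker=[cyl(.026,0,.07)],cover=[cyl(.033,0,.005),cyl(.009,.005,.031)],dishes=[cyl(.03,0,.042)],
 carrier=[box(.08,.226,.04)],stirrer=[ring(.055,.07)])
S=4
def proj(P,d):
    T=np.linalg.inv(d['cam_to_world']); p=P@T[:3,:3].T+T[:3,3]; p=p@d['K'].T; return p[:,:2]/p[:,2:]
def ray(px,z,d): # pixel (row,col) to world at height z
    T=d['cam_to_world']; v=T[:3,:3]@np.linalg.solve(d['K'],[px[1],px[0],1.]); return T[:3,3]+v*(z-T[2,3])/v[2]
def sil(name,s,d,z0=0):
    im=np.zeros((384*S,512*S),np.uint8)
    c,n=np.cos(s[2]),np.sin(s[2]); R=np.array([[c,-n,0],[n,c,0],[0,0,1]])
    for P in M[name]:
        q=proj(P@R.T+[s[0],s[1],z0],d); cv2.fillConvexPoly(im,cv2.convexHull(np.round((q+.5)*S).astype(np.int32)),1)
    return im
def fit(name,d,mask,z0=0,yaw=False):
    m=cv2.resize(mask.astype(np.uint8),None,fx=S,fy=S,interpolation=cv2.INTER_NEAREST)
    rc=np.argwhere(mask).mean(0); p=ray(rc,z0+.03,d)
    f=lambda s: np.count_nonzero(sil(name,[s[0],s[1],s[2] if yaw else 0],d,z0)!=m)/m.sum()
    sx=[[p[0],p[1],0],[p[0]+.02,p[1],.0],[p[0],p[1]+.02,0],[p[0],p[1],.2]]
    if not yaw: f2=lambda s:f([*s,0]); r=minimize(f2,p[:2],method='Nelder-Mead',options=dict(initial_simplex=[q[:2] for q in sx[:3]],xatol=2e-4,fatol=1e-4))
    else: r=min((minimize(f,[p[0],p[1],y],method='Nelder-Mead',options=dict(initial_simplex=[[q[0],q[1],q[2]+y] for q in sx],xatol=2e-4,fatol=1e-4)) for y in(-.2,0,.1)),key=lambda r:r.fun)
    return r.x,r.fun
def state():
    o=robot.get_obs(); R=Rn.from_quat(o['tool_rot']).as_matrix(); return o,R,np.arctan2(R[1,1],R[0,1])
def plan(*targets): # grasp-point targets (x,y,z,psi)
    o,R,psi=state(); print('t',round(o['time'],2),'TCP',np.round(o['position'],4),'psi',round(psi,3),'w',round(o['grip_width'],4),'tilt',np.round(R[:2,2],4))
    for x,y,z,ps in targets:
        s=R.T@(np.array([x,y,z-.011])-o['position']); t=(psi-ps+np.pi/2)%np.pi-np.pi/2
        print((x,y,z,ps),'->',np.round(np.r_[s/.3,t/2/np.pi],4).tolist())
E
python3 - <<'E'
from h import *
guess={'scene':dict(carrier=(241,295),stirrer=(211,185),amber_bottle=(217,380),red_jar=(175,345),gold_jar=(132,181),green_jar=(157,133),beaker=(188,296),cover=(182,219),dishes=(180,252)),
'top':dict(carrier=(163,211),stirrer=(157,307),amber_bottle=(202,142),red_jar=(234,179),gold_jar=(241,352),green_jar=(196,381),beaker=(212,222),cover=(208,296),dishes=(213,265))}
for c in guess:
    d=vision.camera(c); hsv=cv2.cvtColor(d['frame'],cv2.COLOR_RGB2HSV)
    for n,g in guess[c].items():
        L=[r for r in vision.outline_of(c,n) if np.hypot(*(np.array(r['point'])-g))<12]
        if not L: print(c,n,'none'); continue
        m=L[0]['mask']
        if n=='stirrer':
            m=(m&(hsv[:,:,2]>195)&(hsv[:,:,1]<40)); k,l,st,_=cv2.connectedComponentsWithStats(m.astype(np.uint8)); m=l==1+np.argmax(st[1:,4])
        x,f=fit(n,d,m,0,n=='carrier'); print(c,n,np.round(x,4),'xor',round(f,2),'conf',round(L[0]['conf'],2),m.sum())
E
```

```text
scene carrier [ 0.61    0.1642 -0.2141] xor 0.07 conf 0.93 2710
scene stirrer [ 0.6256 -0.1551] xor 0.04 conf 0.9 1008
scene amber_bottle [0.4803 0.3819] xor 0.08 conf 0.65 573
scene red_jar [0.3657 0.2612] xor 0.06 conf 0.86 605
scene gold_jar [ 0.3338 -0.2843] xor 0.12 conf 0.98 510
scene green_jar [ 0.4769 -0.3884] xor 0.13 conf 0.73 547
scene beaker [0.4388 0.1285] xor 0.05 conf 0.84 418
scene cover [ 0.4591 -0.1172] xor 0.08 conf 0.86 280
scene dishes none
top carrier [ 0.6206  0.1652 -0.2065] xor 0.09 conf 0.63 1965
top stirrer [ 0.6295 -0.1532] xor 0.05 conf 0.75 816
top amber_bottle [0.4852 0.3831] xor 0.09 conf 0.62 341
top red_jar [0.3723 0.2623] xor 0.07 conf 0.58 340
top gold_jar [ 0.3411 -0.2816] xor 0.05 conf 0.8 375
top green_jar [ 0.4826 -0.3842] xor 0.07 conf 0.58 413
top beaker [0.4472 0.1295] xor 0.07 conf 0.58 260
top cover [ 0.4649 -0.1135] xor 0.1 conf 0.75 282
top dishes [ 0.4433 -0.0119] xor 0.08 conf 0.71 282
```

```bash
python3 -c "
from h import *
plan((.483,.3825,.22,-.21),(.483,.3825,.07,-.21))
d=vision.camera('wrist');print(np.round(d['hand_eye'],3).tolist(),np.round(d['K'],1).tolist())"
```

```text
t 2.0 TCP [0.2259 0.5827 0.1925] psi 1.201 w 0.0872 tilt [-0. -0.]
(0.483, 0.3825, 0.22, -0.21) -> [-1.0404, -0.3125, -0.0548, 0.2246]
(0.483, 0.3825, 0.07, -0.21) -> [-1.0404, -0.3125, 0.4452, 0.2246]
[[-0.0, -0.96, -0.279, 0.077], [1.0, 0.0, -0.0, -0.0], [0.0, -0.279, 0.96, -0.191], [0.0, 0.0, 0.0, 1.0]] [[275.8, 0.0, 256.1], [0.0, 275.8, 191.9], [0.0, 0.0, 1.0]]
```

```bash
python3 -m handwheel '[[-0.13,-0.04,-0.05,0.02],[-0.26,-0.08,-0.05,0.04],[-0.39,-0.12,-0.05,0.06],[-0.52,-0.16,-0.05,0.08],[-0.65,-0.2,-0.05,0.1],[-0.78,-0.24,-0.05,0.12],[-0.9,-0.28,-0.05,0.14],[-0.96,-0.3,-0.05,0.16],[-1,-0.312,-0.05,0.18],[-1,-0.312,-0.05,0.2],[-1,-0.312,-0.05,0.22],[-1,-0.312,-0.05,0.2246],[-1,-0.312,-0.05,0.2246],[-1,-0.312,-0.05,0.2246],[-1,-0.312,-0.05,0.2246]]' 100 10
cat >> h.py <<'E'
def wrist(name,z0=0,save=None,yaw=False,guess=None):
    o,R,psi=state(); d=vision.camera('wrist'); T=np.eye(4); T[:3,:3]=R; T[:3,3]=o['position']
    d['cam_to_world']=T@d['hand_eye']
    if save: cv2.imwrite('pics/'+save,d['frame'][:,:,::-1])
    for n in ([name] if isinstance(name,str) else name):
        for r in vision.outline_of('wrist',n)[:2]:
            m=r['mask'].copy(); e=[m[0].any(),m[-1].any(),m[:,0].any(),m[:,-1].any()]
            if n=='stirrer':
                hsv=cv2.cvtColor(d['frame'],cv2.COLOR_RGB2HSV); m=(m&(hsv[:,:,2]>180)&(hsv[:,:,1]<40)); k,l,st,_=cv2.connectedComponentsWithStats(m.astype(np.uint8)); m=l==1+np.argmax(st[1:,4])
            x,f=fit(n,d,m,z0,n=='carrier'); print('wrist',n,np.round(x,4),'xor',round(f,2),'conf',round(r['conf'],2),m.sum(),np.round(r['point']),'edges',e)
E
python3 -c "
from h import *
wrist(['amber_bottle','carrier','red_jar'],save='w1.png')
plan((.483,.3825,.07,-.21))"
```

```text
time: 3.3
position: [0.4717, 0.3871, 0.2076]
tool_rot: [0.777, 0.629, 0.0, 0.0]
ft_force: [-0.9, 0.2, -0.2]
grip_width: 0.0868
grip_force: 0.0
wrist amber_bottle [0.4848 0.3836] xor 0.06 conf 0.69 1820 [175. 269.] edges [np.False_, np.False_, np.False_, np.False_]
wrist carrier [0.67   0.1854 0.4583] xor 3.49 conf 0.65 1862 [226. 377.] edges [np.False_, np.False_, np.False_, np.False_]
wrist red_jar [0.3724 0.2625] xor 0.66 conf 0.85 1758 [292. 201.] edges [np.False_, np.False_, np.False_, np.False_]
t 3.5 TCP [0.4716 0.3871 0.2076] psi -0.21 w 0.0868 tilt [-0. -0.]
(0.483, 0.3825, 0.07, -0.21) -> [-0.0072, 0.0403, 0.4952, 0.0001]
```

View pics/w1.png

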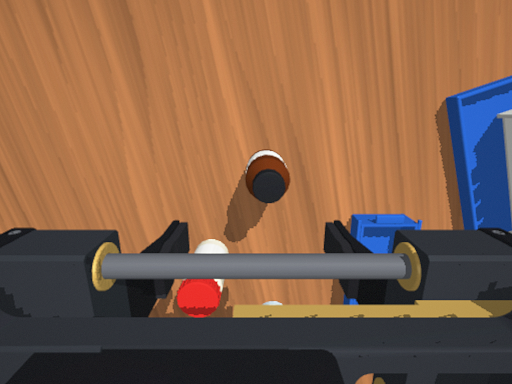

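The bottle is at (175,269), between the open fingers and further down. The wrist fit agrees with the top camera to within 1 mm, so I'll use the top camera's values.

```bash
python3 -m handwheel '[[-0.003,0.0465,0.05,0],[-0.003,0.0465,0.15,0],[-0.003,0.0465,0.25,0],[-0.003,0.0465,0.35,0],[-0.003,0.0465,0.43,0],[-0.003,0.0465,0.48,0],[-0.003,0.0465,0.495,0],[-0.003,0.0465,0.495,0],[-0.003,0.0465,0.495,0]]' 100 20
python3 -m handwheel '[[0,0,0,0],[0,0,0,0],[0,0,0,0],[0,0,0,0],[0,0,0,0],[0,0,0,0],[0,0,0,0],[0,0,0,0]]' 40 20
python3 -c "
from h import *
plan((.485,.3833,.14,-.2065),(.6206,.1652,.14,-.2065),(.6206,.1652,.0765,-.2065))"
```

```text
time: 4.25
position: [0.4858, 0.3837, 0.0596]
tool_rot: [0.777, 0.629, 0.001, 0.0]
ft_force: [0.9, 0.3, -0.2]
grip_width: 0.0868
grip_force: 0.0
time: 4.92
position: [0.4852, 0.3833, 0.0591]
tool_rot: [0.777, 0.629, 0.0, -0.0]
ft_force: [-0.5, -0.5, 0.7]
grip_width: 0.0415
grip_force: 0.0
t 4.92 TCP [0.4852 0.3833 0.0591] psi -0.21 w 0.0415 tilt [0. 0.]
(0.485, 0.3833, 0.14, -0.2065) -> [0.0, -0.0007, -0.2331, -0.0006]
(0.6206, 0.1652, 0.14, -0.2065) -> [-0.6167, 0.5931, -0.2331, -0.0006]
(0.6206, 0.1652, 0.0765, -0.2065) -> [-0.6167, 0.5931, -0.0214, -0.0006]
```

```bash
python3 -c "
from h import *
wrist('amber_bottle',save='w2.png')
d=vision.camera('scene');cv2.imwrite('pics/s2.png',cv2.resize(d['frame'][120:300,260:480,::-1],None,fx=3,fy=3))"
```

```text
wrist amber_bottle [0.4848 0.384 ] xor 0.4 conf 0.55 5183 [214. 256.] edges [np.False_, np.False_, np.False_, np.False_]
```

View pics/s2.png

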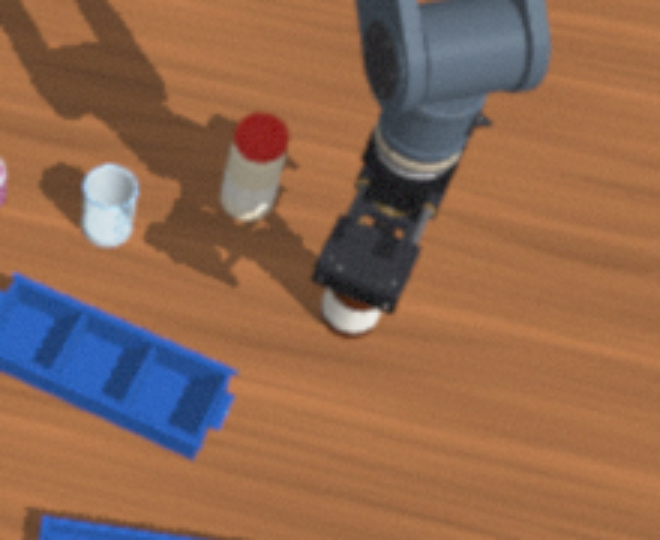

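View pics/w2.png

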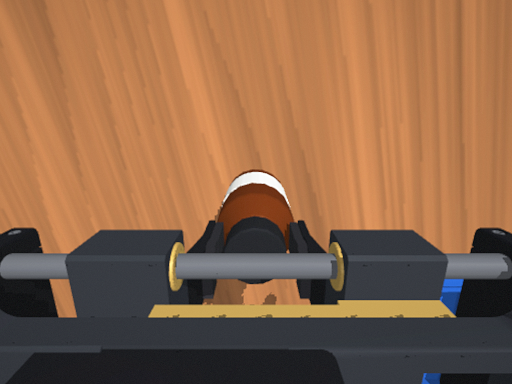

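The bottle stands upright between the fingers at (214,256), and the fingers may still be closing. I'll give them more time.

```bash
python3 -m handwheel '[[0,0,0,0],[0,0,0,0],[0,0,0,0],[0,0,0,0],[0,0,0,0]]' 20 20
```

```text
time: 5.48
position: [0.485, 0.3832, 0.059]
tool_rot: [0.777, 0.629, -0.0, -0.0]
ft_force: [-0.5, -0.6, 0.4]
grip_width: 0.0371
grip_force: 15.6
```

```bash
python3 -c "
from h import *
wrist('amber_bottle',save='w3.png')
a=cv2.imread('pics/w3.png')[150:330,150:360];cv2.imwrite('pics/w3c.png',cv2.resize(a,None,fx=3,fy=3))"
```

```text
wrist amber_bottle [0.4881 0.396 ] xor 0.48 conf 0.69 4800 [214. 257.] edges [np.False_, np.False_, np.False_, np.False_]
```

View pics/w3c.png

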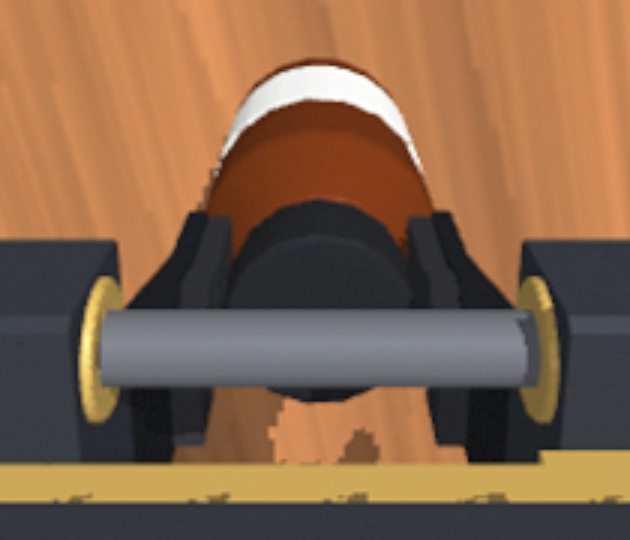

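```bash
python3 -c "
from h import *
o,R,psi=state();d=vision.camera('wrist');T=np.eye(4);T[:3,:3]=R;T[:3,3]=o['position'];d['cam_to_world']=T@d['hand_eye']
np.set_printoptions(precision=0,suppress=True)
b=np.array([.4848,.3836,0])
for r,z in((.018,.115),(.018,.096),(.027,.08),(.027,.0)):
  q=(proj(ring(r,z)+b,d)-[150,150])*3; print(r,z,q.min(0),q.max(0))
for z in(.008,-.011,-.03,-.05):
  for w in(.0371,.054):
    P=np.array([[x,s*w/2,z] for x in(.0095,-.0095) for s in(-1,1)]); print('tool z',z,w,((proj(P@R.T+o['position'],d)-[150,150])*3).tolist())
"
```

```text
0.018 0.115 [219. 226.] [416. 403.]
0.018 0.096 [229. 188.] [406. 349.]
0.027 0.08 [196. 123.] [439. 346.]
0.027 0.0 [232.  51.] [403. 214.]
tool z 0.008 0.0371 [[245.37576234924964, 158.38928576710893], [391.78913724889253, 158.35796681969563], [247.1747755610443, 227.81149078930645], [389.9765134082129, 227.77384702015715]]
tool z 0.008 0.054 [[212.0239494724965, 158.39641997649636], [425.13236642330634, 158.3508344464281], [214.64576841338365, 227.82006571601383], [422.49735510577153, 227.7652742459329]]
tool z -0.011 0.0371 [[238.4797053996177, 184.43646531835614], [398.8497981077166, 184.39917058238424], [240.63149121941132, 259.59610886734356], [396.6787419718378, 259.5514227896164]]
tool z -0.011 0.054 [[201.94821401565713, 184.44496086950758], [435.3709913246187, 184.39067742611437], [205.08485632115722, 259.6062880898696], [432.2156264031918, 259.54124635925854]]
tool z -0.03 0.0371 [[230.13030510020062, 215.97308549603014], [407.3983037313704, 215.92785908097827], [232.75018459378003, 297.88029582490856], [404.75132622198754, 297.8263272082355]]
tool z -0.03 0.054 [[189.74895687644928, 215.98338799636412], [447.76706925382683, 215.91755979087125], [193.56879882985172, 297.8925897269664], [443.92086587326304, 297.81403702311997]]
tool z -0.05 0.0371 [[219.2033050182481, 257.24558877868924], [418.5855638119239, 257.18882956645484], [222.50298873735298, 347.65701186871746], [415.24694357076095, 347.5896667275783]]
tool z -0.05 0.054 [[173.7834830542346, 257.2585186819319], [463.9894678577282, 257.1759041946509], [178.5956467262505, 347.67235318589314], [459.13940997231373, 347.5743306079718]]
```

The visible fingertips sit near tool z = -30 mm. The pads are therefore on the 36 mm cap, which matches the 37 mm opening. The grip is firm, so I'll lift and carry the bottle, and set it down at pick height plus 5 mm.

```bash
python3 -m handwheel '[[0,0,-0.03,0],[0,0,-0.1,0],[0,0,-0.18,0],[0,0,-0.233,0],[-0.05,0.05,-0.233,0],[-0.12,0.11,-0.233,0],[-0.2,0.19,-0.233,0],[-0.28,0.27,-0.233,0],[-0.36,0.35,-0.233,0],[-0.44,0.425,-0.233,0],[-0.52,0.5,-0.233,0],[-0.58,0.56,-0.233,0],[-0.607,0.585,-0.233,0],[-0.617,0.593,-0.233,0],[-0.617,0.593,-0.233,0],[-0.617,0.593,-0.233,0],[-0.617,0.593,-0.233,0]]' 20 30
python3 -c "
from h import *
wrist(['amber_bottle','carrier'],save='w4.png')
plan((.6206,.1652,.0755,-.2065))
d=vision.camera('scene');a=d['frame'][100:300,200:420,::-1];b=cv2.imread('pics/w4.png')
cv2.imwrite('pics/s4.png',np.hstack([cv2.resize(a,(422,384)),b[:,100:450]]))"
```

```text
time: 7.05
position: [0.6193, 0.1667, 0.1289]
tool_rot: [0.777, 0.63, -0.0, -0.001]
ft_force: [0.2, 0.2, -2.4]
grip_width: 0.0355
grip_force: 35.2
wrist amber_bottle [0.6161 0.1493] xor 0.26 conf 0.7 4906 [216. 257.] edges [np.False_, np.False_, np.False_, np.False_]
wrist carrier [ 0.6385  0.2929 -0.1661] xor 0.77 conf 0.68 11022 [124. 254.] edges [np.False_, np.False_, np.False_, np.False_]
t 7.2 TCP [0.6198 0.1665 0.129 ] psi -0.208 w 0.0357 tilt [-0.0004  0.0001]
(0.6206, 0.1652, 0.0755, -0.2065) -> [-0.0036, 0.0037, 0.215, -0.0003]
```

View pics/s4.png

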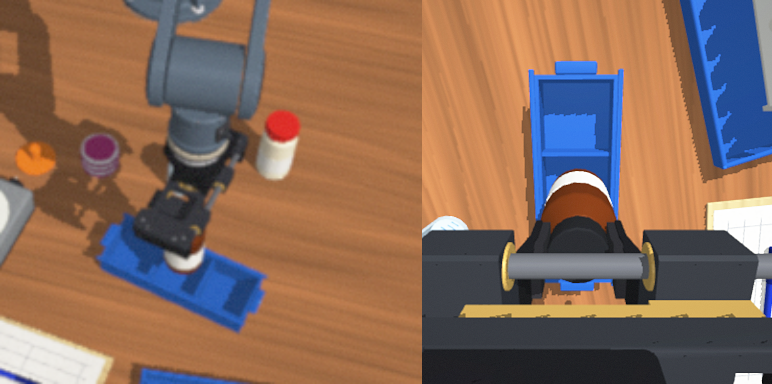

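The bottle is held by its cap above the middle compartment and lined up with the carrier. Next I'll lower it.

```bash
python3 -m handwheel '[[-0.0036,0.0037,0.03,0],[-0.0036,0.0037,0.07,0],[-0.0036,0.0037,0.11,0],[-0.0036,0.0037,0.15,0],[-0.0036,0.0037,0.18,0],[-0.0036,0.0037,0.195,0],[-0.0036,0.0037,0.205,0],[-0.0036,0.0037,0.212,0],[-0.0036,0.0037,0.215,0],[-0.0036,0.0037,0.215,0],[-0.0036,0.0037,0.215,0]]'
```

```text
time: 8.17
position: [0.6219, 0.1639, 0.065]
tool_rot: [0.777, 0.629, 0.0, 0.0]
ft_force: [0.1, 0.3, -2.7]
grip_width: 0.0354
grip_force: 35.2
```

```bash
python3 -m handwheel '[[0,0,0.003,0],[0,0,0.005,0],[0,0,0.005,0],[0,0,0.005,0]]'; python3 -m handwheel '[[0,0,0.001,0],[0,0,0.001,0],[0,0,0,0],[0,0,0,0],[0,0,0,0],[0,0,0,0],[0,0,0,0]]' 100; python3 -c "
from h import *
plan((.6206,.1652,.21,-.2065),(.3723,.2624,.21,-.2065))"
```

```text
time: 8.5
position: [0.6221, 0.1641, 0.064]
tool_rot: [0.777, 0.629, 0.001, 0.0]
ft_force: [0.6, 1.3, 3.6]
grip_width: 0.0354
grip_force: 35.6
time: 9.08
position: [0.6213, 0.1637, 0.0627]
tool_rot: [0.777, 0.629, -0.0, -0.0]
ft_force: [-0.9, -0.2, -0.0]
grip_width: 0.0741
grip_force: 0.0
t 9.08 TCP [0.6213 0.1637 0.0627] psi -0.21 w 0.0741 tilt [-0.0004 -0.0001]
(0.6206, 0.1652, 0.21, -0.2065) -> [0.0043, -0.0035, -0.4542, -0.0006]
(0.3723, 0.2624, 0.21, -0.2065) -> [0.1484, -0.8806, -0.4539, -0.0006]
```

```bash
python3 -m handwheel '[[0,0,-0.05,0],[0,0,-0.18,0],[0,0,-0.3,0],[0,-0.05,-0.4,0],[0.02,-0.15,-0.45,0],[0.05,-0.28,-0.45,0],[0.07,-0.41,-0.45,0],[0.09,-0.54,-0.45,0],[0.115,-0.67,-0.45,0],[0.135,-0.79,-0.45,0],[0.148,-0.86,-0.45,0],[0.148,-0.88,-0.45,0],[0.148,-0.88,-0.45,0],[0.148,-0.88,-0.45,0]]' 100
python3 -c "
from h import *
wrist('red_jar')
plan((.3723,.2624,.07,-.2065))
d=vision.camera('top')
for r in vision.outline_of('top','amber_bottle')[:1]: print(fit('amber_bottle',d,r['mask'],.005),r['conf'])"
```

```text
time: 10.25
position: [0.3738, 0.2625, 0.1983]
tool_rot: [0.777, 0.629, 0.001, 0.001]
ft_force: [0.8, 0.6, -0.5]
grip_width: 0.0873
grip_force: 0.0
wrist red_jar [0.3723 0.2627] xor 0.04 conf 0.92 2383 [182. 251.] edges [np.False_, np.False_, np.False_, np.False_]
t 10.35 TCP [0.3746 0.2622 0.1981] psi -0.211 w 0.0869 tilt [0.0019 0.0003]
(0.3723, 0.2624, 0.07, -0.2065) -> [-0.0012, -0.0084, 0.4638, -0.0008]
(array([0.62245348, 0.16494073]), np.float64(0.06751543209876543)) 0.67
```

```bash
python3 -m handwheel '[[0,-0.006,0.05,0],[0,-0.006,0.15,0],[0,-0.006,0.25,0],[0,-0.006,0.35,0],[0,-0.006,0.42,0],[0,-0.006,0.455,0],[0,-0.006,0.464,0],[0,-0.006,0.464,0],[0,-0.006,0.464,0]]' 100
python3 -m handwheel '[[0,0,0,0],[0,0,0,0],[0,0,0,0],[0,0,0,0],[0,0,0,0],[0,0,0,0],[0,0,0,0],[0,0,0,0],[0,0,0,0],[0,0,0,0]]' 30 30
python3 -c "
from h import *
c=np.cos(-.2065)*.074;s=np.sin(-.2065)*.074
print('L',.6206-s,.1652+c,'R',.6206+s,.1652-c)
plan((.3723,.2624,.14,-.2065),(.6206-s,.1652+c,.16,-.2065))"
```

```text
time: 11.2
position: [0.3718, 0.2627, 0.059]
tool_rot: [0.778, 0.629, 0.0, 0.0]
ft_force: [0.7, 0.1, -0.3]
grip_width: 0.0867
grip_force: 0.0
time: 12.03
position: [0.3713, 0.2628, 0.059]
tool_rot: [0.777, 0.629, 0.001, 0.0]
ft_force: [0.6, 0.4, 2.5]
grip_width: 0.0508
grip_force: 29.5
L 0.635772628614519 0.23762783540135576 R 0.6054273713854811 0.09277216459864426
t 12.03 TCP [0.3713 0.2628 0.059 ] psi -0.21 w 0.0508 tilt [0.0011 0.0003]
(0.3723, 0.2624, 0.14, -0.2065) -> [-0.0006, 0.0038, -0.2334, -0.0006]
(np.float64(0.635772628614519), np.float64(0.23762783540135576), 0.16, -0.2065) -> [0.1018, 0.88, -0.2991, -0.0006]
```

```bash
python3 -m handwheel '[[0,0,-0.03,0],[0,0,-0.1,0],[0,0,-0.19,0],[0.005,0.04,-0.27,0],[0.015,0.12,-0.3,0],[0.025,0.22,-0.3,0],[0.035,0.32,-0.3,0],[0.048,0.42,-0.3,0],[0.06,0.52,-0.3,0],[0.07,0.62,-0.3,0],[0.082,0.72,-0.3,0],[0.092,0.8,-0.3,0],[0.1,0.85,-0.3,0],[0.102,0.875,-0.3,0],[0.102,0.88,-0.3,0],[0.102,0.88,-0.3,0],[0.102,0.88,-0.3,0],[0.102,0.88,-0.3,0]]'
python3 -c "
from h import *
plan((.6358,.2376,.0755,-.2065))"
```

```text
time: 13.53
position: [0.6335, 0.2378, 0.1487]
tool_rot: [0.777, 0.629, -0.001, -0.001]
ft_force: [0.3, 0.1, -1.3]
grip_width: 0.0506
grip_force: 29.4
t 13.53 TCP [0.6335 0.2378 0.1487] psi -0.21 w 0.0506 tilt [-0.002  -0.0002]
(0.6358, 0.2376, 0.0755, -0.2065) -> [0.001, 0.0081, 0.2806, -0.0005]
```

```bash
python3 -m handwheel '[[0.001,0.005,0.04,0],[0.001,0.005,0.1,0],[0.001,0.005,0.16,0],[0.001,0.005,0.21,0],[0.001,0.005,0.245,0],[0.001,0.005,0.262,0],[0.001,0.005,0.272,0],[0.001,0.005,0.279,0],[0.001,0.005,0.283,0],[0.001,0.005,0.283,0],[0.001,0.005,0.283,0]]'
```

```text
time: 14.45
position: [0.6374, 0.2376, 0.0646]
tool_rot: [0.777, 0.629, 0.001, 0.0]
ft_force: [-0.7, 0.2, -1.3]
grip_width: 0.0506
grip_force: 29.4
```

```bash
python3 -m handwheel '[[0,0,0.003,0],[0,0,0.005,0],[0,0,0.005,0],[0,0,0.005,0]]'; python3 -m handwheel '[[0,0,0.001,0],[0,0,0.001,0],[0,0,0,0],[0,0,0,0],[0,0,0,0],[0,0,0,0],[0,0,0,0]]' 100; python3 -c "
from h import *
plan((.6358,.2376,.21,-.2065),(.5,-.1,.21,-.2065),(.3411,-.2816,.21,-.2065))"
```

```text
time: 14.78
position: [0.6373, 0.2376, 0.0631]
tool_rot: [0.777, 0.629, 0.001, 0.0]
ft_force: [-0.1, -0.2, 1.4]
grip_width: 0.0502
grip_force: 29.4
time: 15.37
position: [0.6368, 0.2375, 0.0623]
tool_rot: [0.777, 0.629, -0.0, -0.0]
ft_force: [0.1, -0.4, 0.9]
grip_width: 0.0847
grip_force: 0.0
t 15.37 TCP [0.6368 0.2375 0.0623] psi -0.21 w 0.0847 tilt [-0.0001 -0.    ]
(0.6358, 0.2376, 0.21, -0.2065) -> [-0.0004, -0.0033, -0.4558, -0.0006]
(0.5, -0.1, 0.21, -0.2065) -> [-1.1955, -0.2112, -0.4557, -0.0006]
(0.3411, -0.2816, 0.21, -0.2065) -> [-1.898, -0.6029, -0.4556, -0.0006]
```

```bash
python3 -m handwheel '[[0,0,-0.05,0],[0,0,-0.18,0],[0,0,-0.3,0],[-0.05,-0.015,-0.4,0],[-0.15,-0.045,-0.456,0],[-0.27,-0.085,-0.456,0],[-0.39,-0.125,-0.456,0],[-0.52,-0.165,-0.456,0],[-0.65,-0.205,-0.456,0],[-0.78,-0.25,-0.456,0],[-0.9,-0.285,-0.456,0],[-0.95,-0.3,-0.456,0]]' 100
python3 -c "
from h import *
plan((.3411,-.2816,.21,-.2065))"
```

```text
time: 16.37
position: [0.4866, -0.0253, 0.1992]
tool_rot: [0.778, 0.628, -0.001, -0.0]
ft_force: [-0.4, -0.2, 0.3]
grip_width: 0.087
grip_force: 0.0
t 16.37 TCP [ 0.4866 -0.0253  0.1992] psi -0.213 w 0.087 tilt [-0.0019 -0.0011]
(0.3411, -0.2816, 0.21, -0.2065) -> [-0.9373, -0.2939, 0.0026, -0.001]
```

```bash
python3 -m handwheel '[[-0.1,-0.03,0,0],[-0.22,-0.07,0,0],[-0.34,-0.105,0,0],[-0.46,-0.145,0,0],[-0.58,-0.18,0,0],[-0.7,-0.22,0,0],[-0.82,-0.257,0,0],[-0.9,-0.282,0,0],[-0.93,-0.292,0,0],[-0.93,-0.292,0,0],[-0.93,-0.292,0,0],[-0.93,-0.292,0,0]]' 100
python3 -c "
from h import *
wrist('gold_jar')
plan((.3411,-.2816,.07,-.2065))
d=vision.camera('top')
for r in vision.outline_of('top','red_jar')[:1]: print(fit('red_jar',d,r['mask'],.005),r['conf'])"
```

```text
time: 17.37
position: [0.3457, -0.2755, 0.1991]
tool_rot: [0.777, 0.629, 0.0, -0.001]
ft_force: [0.3, 0.2, -0.6]
grip_width: 0.0867
grip_force: 0.0
wrist gold_jar [ 0.3402 -0.2823] xor 0.03 conf 0.86 2474 [190. 253.] edges [np.False_, np.False_, np.False_, np.False_]
t 17.47 TCP [ 0.346  -0.2755  0.1991] psi -0.208 w 0.0867 tilt [-0.0001  0.0008]
(0.3411, -0.2816, 0.07, -0.2065) -> [-0.0237, -0.0115, 0.467, -0.0002]
(array([0.63963214, 0.23793692]), np.float64(0.07175925925925926)) 0.91
```

```bash
python3 -m handwheel '[[-0.025,-0.013,0.05,0],[-0.025,-0.013,0.15,0],[-0.025,-0.013,0.25,0],[-0.025,-0.013,0.35,0],[-0.025,-0.013,0.42,0],[-0.025,-0.013,0.455,0],[-0.025,-0.013,0.467,0],[-0.025,-0.013,0.467,0],[-0.025,-0.013,0.467,0]]' 100
python3 -m handwheel '[[0,0,0,0],[0,0,0,0],[0,0,0,0],[0,0,0,0],[0,0,0,0],[0,0,0,0],[0,0,0,0],[0,0,0,0],[0,0,0,0],[0,0,0,0]]' 30 30
python3 -c "
from h import *
plan((.341,-.282,.16,-.2065),(.6054,.0928,.16,-.2065))"
```

```text
time: 18.32
position: [0.3406, -0.2836, 0.0594]
tool_rot: [0.777, 0.629, -0.0, 0.0]
ft_force: [-0.0, 1.0, 0.4]
grip_width: 0.0872
grip_force: 0.0
time: 19.15
position: [0.34, -0.2836, 0.0592]
tool_rot: [0.777, 0.629, -0.0, 0.0]
ft_force: [-1.1, -0.3, 3.0]
grip_width: 0.0508
grip_force: 29.8
t 19.15 TCP [ 0.34   -0.2836  0.0592] psi -0.21 w 0.0508 tilt [-0.     -0.0001]
(0.341, -0.282, 0.16, -0.2065) -> [0.0058, 0.0021, -0.2993, -0.0006]
(0.6054, 0.0928, 0.16, -0.2065) -> [1.4115, 0.6033, -0.2995, -0.0006]
```

```bash
python3 -m handwheel '[[0,0,-0.03,0],[0,0,-0.1,0],[0,0,-0.19,0],[0.03,0.012,-0.27,0],[0.09,0.04,-0.34,0],[0.18,0.077,-0.34,0],[0.28,0.12,-0.34,0],[0.38,0.162,-0.34,0],[0.48,0.205,-0.34,0],[0.58,0.248,-0.34,0],[0.67,0.286,-0.34,0],[0.73,0.312,-0.34,0],[0.75,0.32,-0.34,0],[0.75,0.32,-0.34,0]]'
python3 -c "
from h import *
plan((.6054,.0928,.16,-.2065))"
```

```text
time: 20.32
position: [0.481, -0.0821, 0.1605]
tool_rot: [0.776, 0.63, -0.0, -0.0]
ft_force: [0.2, -0.2, -2.6]
grip_width: 0.0502
grip_force: 29.7
t 20.32 TCP [ 0.481  -0.0821  0.1605] psi -0.207 w 0.0502 tilt [-0.0009  0.0004]
(0.6054, 0.0928, 0.16, -0.2065) -> [0.6558, 0.2857, 0.0382, -0.0001]
```

```bash
python3 -m handwheel '[[0.04,0.02,0,0],[0.1,0.05,0,0],[0.19,0.09,0,0],[0.28,0.13,0,0],[0.37,0.17,0,0],[0.46,0.21,0,0],[0.54,0.245,0,0],[0.61,0.27,0,0],[0.645,0.281,0,0],[0.655,0.2855,0,0],[0.655,0.2855,0,0],[0.655,0.2855,0,0],[0.655,0.2855,0,0]]'
python3 -c "
from h import *
plan((.6054,.0928,.0755,-.2065))"
```

```text
time: 21.4
position: [0.6047, 0.0893, 0.1609]
tool_rot: [0.778, 0.628, -0.001, -0.0]
ft_force: [-1.4, 1.1, -1.7]
grip_width: 0.0503
grip_force: 29.7
t 21.4 TCP [0.6047 0.0893 0.1609] psi -0.212 w 0.0503 tilt [-0.0015 -0.0006]
(0.6054, 0.0928, 0.0755, -0.2065) -> [0.0123, 0.0003, 0.3212, -0.0008]
```

```bash
python3 -m handwheel '[[0.011,0,0.04,0],[0.011,0,0.11,0],[0.011,0,0.18,0],[0.011,0,0.24,0],[0.011,0,0.285,0],[0.011,0,0.303,0],[0.011,0,0.313,0],[0.011,0,0.319,0],[0.011,0,0.321,0],[0.011,0,0.321,0],[0.011,0,0.321,0]]'
python3 -m handwheel '[[0,0,0.003,0],[0,0,0.005,0],[0,0,0.005,0],[0,0,0.005,0]]'
```

```text
time: 22.32
position: [0.6071, 0.094, 0.0656]
tool_rot: [0.777, 0.629, 0.001, 0.001]
ft_force: [0.8, 0.1, -1.4]
grip_width: 0.0504
grip_force: 29.7
time: 22.65
position: [0.6064, 0.094, 0.0634]
tool_rot: [0.777, 0.629, 0.0, 0.0]
ft_force: [-0.2, 1.2, -2.1]
grip_width: 0.0503
grip_force: 29.7
```

```bash
python3 -m handwheel '[[0,0,0.002,0],[0,0,0.004,0],[0,0,0.004,0]]'; python3 -m handwheel '[[0,0,0,0],[0,0,0,0],[0,0,0,0],[0,0,0,0],[0,0,0,0],[0,0,0,0],[0,0,0,0]]' 100; python3 -c "
from h import *
plan((.6054,.0928,.21,-.2065),(.4472,.1295,.21,-.2065))"
```

```text
time: 22.9
position: [0.6065, 0.0941, 0.0632]
tool_rot: [0.777, 0.629, 0.0, 0.0]
ft_force: [-2.1, 0.3, 5.1]
grip_width: 0.0499
grip_force: 29.9
time: 23.48
position: [0.6064, 0.094, 0.0619]
tool_rot: [0.777, 0.629, -0.0, -0.0]
ft_force: [-0.1, 0.3, 0.9]
grip_width: 0.0847
grip_force: 0.0
t 23.48 TCP [0.6064 0.094  0.0619] psi -0.21 w 0.0847 tilt [-0.0001 -0.    ]
(0.6054, 0.0928, 0.21, -0.2065) -> [-0.0046, -0.0025, -0.457, -0.0006]
(0.4472, 0.1295, 0.21, -0.2065) -> [0.005, -0.5437, -0.4569, -0.0006]
```

Next I'll go above the beaker, checking its pose, the plate and the gold jar, and where the fingertips show.

```bash
python3 -m handwheel '[[0,0,-0.05,0],[0,0,-0.18,0],[0,0,-0.3,0],[0,-0.05,-0.4,0],[0,-0.15,-0.45,0],[0,-0.28,-0.45,0],[0.002,-0.41,-0.45,0],[0.004,-0.5,-0.45,0],[0.005,-0.54,-0.45,0],[0.005,-0.54,-0.45,0],[0.005,-0.54,-0.45,0],[0.005,-0.54,-0.45,0]]' 100
python3 -c "
from h import *
wrist('beaker',save='w5.png')
plan((.4472,.1295,.03,-.2065))
d=vision.camera('top')
for n,z in(('red_jar',.005),('gold_jar',.005),('amber_bottle',.005),('cover',0)):
  for r in vision.outline_of('top',n)[:1]: print(n,fit(n,d,r['mask'],z),r['conf'])"
```

```text
time: 24.48
position: [0.4511, 0.129, 0.1975]
tool_rot: [0.778, 0.629, 0.001, 0.001]
ft_force: [0.3, -0.7, 0.3]
grip_width: 0.0868
grip_force: 0.0
wrist beaker [0.4446 0.1285] xor 0.04 conf 0.71 1762 [176. 249.] edges [np.False_, np.False_, np.False_, np.False_]
wrist beaker [0.6337 0.0769] xor 0.34 conf 0.62 3689 [181. 394.] edges [np.False_, np.False_, np.False_, np.False_]
t 24.58 TCP [0.4506 0.1289 0.1971] psi -0.211 w 0.0871 tilt [ 0.0018 -0.0001]
(0.4472, 0.1295, 0.03, -0.2065) -> [-0.0006, -0.0126, 0.5936, -0.0007]
red_jar (array([0.64134725, 0.23802991]), np.float64(1.505859375)) 0.57
gold_jar (array([0.60609013, 0.0879657 ]), np.float64(1.0473066298342542)) 0.45
cover (array([ 0.46458027, -0.11606108]), np.float64(0.05799373040752351)) 0.72
```

View pics/w5.png

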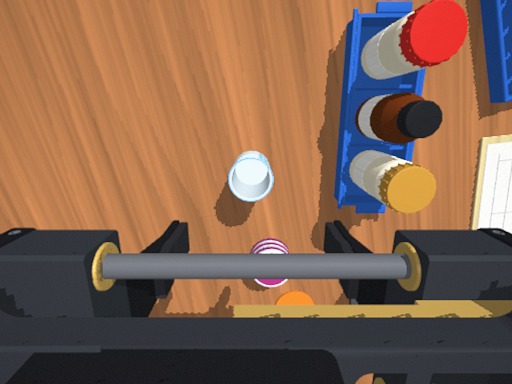

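All three containers stand in the carrier (red, amber, gold from left to right). The beaker is at (176,249), between the fingers.

```bash
python3 -m handwheel '[[-0.001,-0.016,0.05,0],[-0.001,-0.016,0.16,0],[-0.001,-0.016,0.28,0],[-0.001,-0.016,0.4,0],[-0.001,-0.016,0.5,0],[-0.001,-0.016,0.56,0],[-0.001,-0.016,0.582,0],[-0.001,-0.016,0.59,0],[-0.001,-0.016,0.59,0],[-0.001,-0.016,0.59,0]]' 100
python3 -m handwheel '[[0,0,0,0],[0,0,0,0],[0,0,0,0],[0,0,0,0],[0,0,0,0],[0,0,0,0],[0,0,0,0],[0,0,0,0],[0,0,0,0],[0,0,0,0]]' 30 15
python3 -c "
from h import *
plan((.446,.129,.14,-.2065),(.6295,-.1532,.14,-.2065))"
```

```text
time: 25.67
position: [0.4445, 0.1301, 0.021]
tool_rot: [0.777, 0.629, 0.001, 0.001]
ft_force: [0.5, 0.3, 0.3]
grip_width: 0.087
grip_force: 0.0
time: 26.5
position: [0.444, 0.13, 0.0202]
tool_rot: [0.777, 0.629, 0.0, 0.0]
ft_force: [1.0, -0.2, 3.3]
grip_width: 0.0521
grip_force: 15.0
t 26.5 TCP [0.444  0.13   0.0202] psi -0.21 w 0.0521 tilt [0.0009 0.    ]
(0.446, 0.129, 0.14, -0.2065) -> [-0.0018, 0.0077, -0.3626, -0.0006]
(0.6295, -0.1532, 0.14, -0.2065) -> [-0.7941, 0.8022, -0.3621, -0.0006]
```

```bash
python3 -m handwheel '[[0,0,-0.03,0],[0,0,-0.1,0],[0,0,-0.2,0],[0,0,-0.3,0],[-0.03,0.03,-0.38,0],[-0.09,0.09,-0.4,0],[-0.17,0.17,-0.4,0],[-0.25,0.25,-0.4,0],[-0.33,0.335,-0.4,0],[-0.41,0.415,-0.4,0],[-0.49,0.495,-0.4,0],[-0.57,0.575,-0.4,0],[-0.65,0.655,-0.4,0],[-0.72,0.725,-0.4,0],[-0.77,0.775,-0.4,0],[-0.79,0.797,-0.4,0],[-0.794,0.802,-0.4,0],[-0.794,0.802,-0.4,0],[-0.794,0.802,-0.4,0],[-0.794,0.802,-0.4,0]]'
python3 -c "
from h import *
plan((.6295,-.1532,.102,-.2065))
d=vision.camera('top'); print(vision.look_for('top','stirrer')[0])
for r in vision.outline_of('top','beaker')[:2]: print(fit('beaker',d,r['mask'],.118),r['conf'])"
```

```text
time: 28.17
position: [0.6278, -0.1513, 0.1399]
tool_rot: [0.777, 0.63, -0.0, -0.001]
ft_force: [1.0, 0.6, -1.3]
grip_width: 0.0521
grip_force: 15.0
t 28.17 TCP [ 0.6278 -0.1513  0.1399] psi -0.209 w 0.0521 tilt [-0.0018  0.0011]
(0.6295, -0.1532, 0.102, -0.2065) -> [-0.0052, 0.0071, 0.1631, -0.0004]
{'point': [158.9, 178.1], 'conf': 0.53}
```

```bash
python3 -m handwheel '[[-0.004,0.005,0.03,0],[-0.004,0.005,0.07,0],[-0.004,0.005,0.11,0],[-0.004,0.005,0.135,0],[-0.004,0.005,0.148,0],[-0.004,0.005,0.155,0],[-0.004,0.005,0.16,0],[-0.004,0.005,0.163,0],[-0.004,0.005,0.163,0],[-0.004,0.005,0.163,0]]'
python3 -m handwheel '[[0,0,0.002,0],[0,0,0.004,0],[0,0,0.004,0]]'
```

```text
time: 29.15
position: [0.6306, -0.1548, 0.0916]
tool_rot: [0.777, 0.629, 0.0, 0.0]
ft_force: [-0.9, 0.7, -1.0]
grip_width: 0.0523
grip_force: 15.0
time: 29.4
position: [0.6306, -0.1548, 0.0903]
tool_rot: [0.777, 0.629, 0.0, 0.0]
ft_force: [0.9, 0.3, -0.7]
grip_width: 0.0524
grip_force: 15.0
```

```bash
python3 -m handwheel '[[0,0,0.002,0],[0,0,0.003,0],[0,0,0.003,0],[0,0,0.003,0]]'
```

```text
time: 29.73
position: [0.6307, -0.1549, 0.0902]
tool_rot: [0.777, 0.629, 0.0, 0.001]
ft_force: [-0.3, -0.1, 6.0]
grip_width: 0.0522
grip_force: 15.0
```

```bash
python3 -m handwheel '[[0,0,-0.002,0],[0,0,-0.003,0],[0,0,-0.003,0],[0,0,-0.003,0],[0,0,-0.003,0],[0,0,-0.003,0],[0,0,-0.003,0]]' 100; python3 -c "
from h import *
plan((.6295,-.1532,.2,-.2065),(.4645,-.115,.2,-.2065))"
```

```text
time: 30.32
position: [0.6302, -0.1546, 0.0897]
tool_rot: [0.777, 0.629, -0.0, -0.0]
ft_force: [0.3, -0.6, -0.8]
grip_width: 0.085
grip_force: 0.0
t 30.32 TCP [ 0.6302 -0.1546  0.0897] psi -0.21 w 0.085 tilt [-0.0003  0.0001]
(0.6295, -0.1532, 0.2, -0.2065) -> [0.0042, -0.0034, -0.3309, -0.0006]
(0.4645, -0.115, 0.2, -0.2065) -> [0.0139, -0.5678, -0.3307, -0.0006]
```

```bash
python3 -m handwheel '[[0,0,-0.05,0],[0,0,-0.18,0],[0,0,-0.29,0],[0,-0.05,-0.33,0.02],[0.002,-0.15,-0.33,0.04],[0.005,-0.25,-0.33,0.06],[0.008,-0.35,-0.33,0.08],[0.01,-0.45,-0.33,0.1],[0.013,-0.53,-0.33,0.12],[0.014,-0.565,-0.33,0.14],[0.014,-0.565,-0.33,0.16],[0.014,-0.565,-0.33,0.18],[0.014,-0.565,-0.33,0.2],[0.014,-0.565,-0.33,0.2055],[0.014,-0.565,-0.33,0.2055],[0.014,-0.565,-0.33,0.2055]]' 60
python3 -c "
from h import *
wrist(['cover','beaker'],save='w6.png')
plan((.4645,-.115,.027,-1.5))
d=vision.camera('top'); hsv=cv2.cvtColor(d['frame'],cv2.COLOR_RGB2HSV)
for r in vision.outline_of('top','beaker')[:1]: print(fit('beaker',d,r['mask'],.07),r['conf'])
for r in vision.outline_of('top','stirrer')[:1]: print(r['point'])
cv2.imwrite('pics/t6.png',cv2.resize(d['frame'][120:260,170:410,::-1],None,fx=3,fy=3))"
```

```text
time: 31.65
position: [0.4654, -0.1152, 0.189]
tool_rot: [0.999, 0.035, 0.0, 0.0]
ft_force: [0.3, 0.0, 0.9]
grip_width: 0.0523
grip_force: 0.0
wrist cover [ 0.4649 -0.117 ] xor 0.05 conf 0.82 1704 [167. 259.] edges [np.False_, np.False_, np.False_, np.False_]
wrist cover [ 0.6075 -0.1186] xor 0.76 conf 0.7 10078 [ 61. 289.] edges [np.True_, np.False_, np.False_, np.False_]
wrist beaker [ 0.6445 -0.1677] xor 0.17 conf 0.93 2864 [ 18. 313.] edges [np.True_, np.False_, np.False_, np.False_]
t 31.8 TCP [ 0.4654 -0.1152  0.189 ] psi -1.501 w 0.0525 tilt [ 0. -0.]
(0.4645, -0.115, 0.027, -1.5) -> [-0.0031, -0.0008, 0.5765, -0.0001]
[144.3, 290.5]
```

View pics/w6.png

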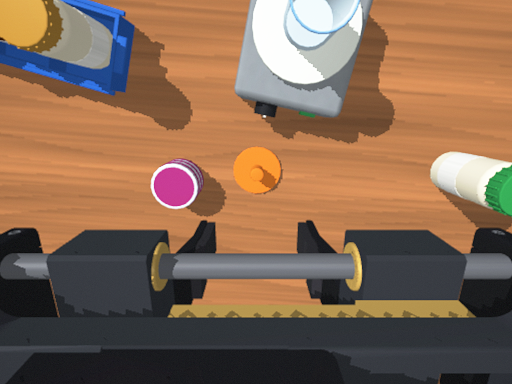

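View pics/t6.png

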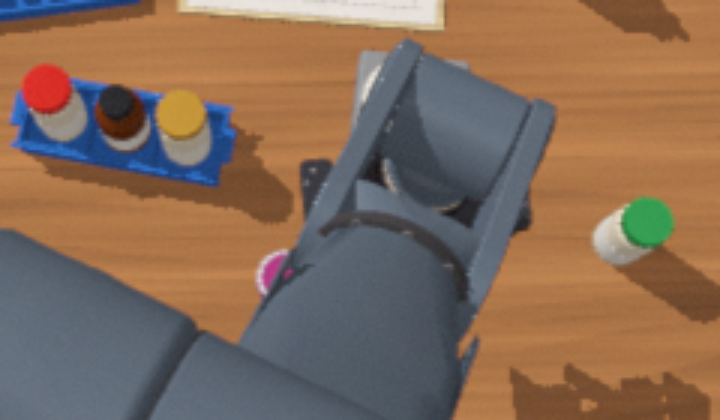

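The cover is at (167,259), near the line between the fingers, and the carrier holds red, amber and gold in the right order. I'll lower to the stated knob grasp height and close to see what the fingers get.

```bash
python3 -m handwheel '[[-0.002,0.004,0.05,0],[-0.002,0.004,0.16,0],[-0.002,0.004,0.28,0],[-0.002,0.004,0.4,0],[-0.002,0.004,0.48,0],[-0.002,0.004,0.54,0],[-0.002,0.004,0.565,0],[-0.002,0.004,0.575,0],[-0.002,0.004,0.575,0],[-0.002,0.004,0.575,0]]'
python3 -m handwheel '[[0,0,0,0],[0,0,0,0],[0,0,0,0],[0,0,0,0],[0,0,0,0],[0,0,0,0],[0,0,0,0],[0,0,0,0]]' 10 15
python3 -c "
from h import *
wrist('cover',save='w7.png');plan()"
```

```text
time: 32.78
position: [0.4657, -0.1168, 0.0173]
tool_rot: [0.999, 0.035, 0.001, 0.0]
ft_force: [-0.0, -0.6, 0.2]
grip_width: 0.0522
grip_force: 0.0
time: 33.45
position: [0.4649, -0.1164, 0.0165]
tool_rot: [0.999, 0.035, 0.0, 0.0]
ft_force: [-0.2, 0.9, 0.0]
grip_width: 0.0113
grip_force: 0.0
wrist cover [ 0.464  -0.1172] xor 0.33 conf 0.6 4021 [202. 255.] edges [np.False_, np.False_, np.False_, np.False_]
t 33.55 TCP [ 0.4649 -0.1164  0.0164] psi -1.501 w 0.0095 tilt [-0.0002  0.0001]
```

View pics/w7.png

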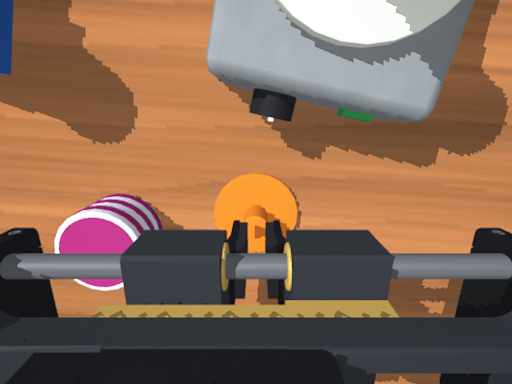

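The opening fell to 9.5 mm, so the fingers passed above the knob. The dishes at (245,110) sit under the end of the gripper. The real tips are about 30–40 mm behind the stated ones. I'll turn to a diagonal clear of the dishes and stirrer, then feel downward.

```bash
python3 -m handwheel '[[0,0,-0.03,0],[0,0,-0.05,0.02],[0,0,-0.05,0.04],[0,0,-0.05,0.06],[0,0,-0.05,0.08],[0,0,-0.05,0.1],[0,0,-0.05,0.108],[0,0,-0.05,0.108],[0,0,-0.05,0.108]]' 50 15
python3 -c "
from h import *
plan((.4648,-.1167,.005,-2.18),(.4648,-.1167,-.004,-2.18))"
```

```text
time: 34.3
position: [0.465, -0.1165, 0.0319]
tool_rot: [0.954, -0.299, 0.0, 0.0]
ft_force: [1.2, 0.9, 0.9]
grip_width: 0.0435
grip_force: 0.0
t 34.3 TCP [ 0.465  -0.1165  0.0319] psi -2.178 w 0.0435 tilt [ 0.0005 -0.0002]
(0.4648, -0.1167, 0.005, -2.18) -> [-0.0003, 0.0011, 0.1263, 0.0003]
(0.4648, -0.1167, -0.004, -2.18) -> [-0.0003, 0.0011, 0.1563, 0.0003]
```

```bash
python3 -m handwheel '[[0,0,0.03,0],[0,0,0.06,0],[0,0,0.08,0],[0,0,0.09,0],[0,0,0.09,0]]'; python3 -m handwheel '[[0,0,0.007,0],[0,0,0.013,0],[0,0,0.013,0]]';python3 -m handwheel '[[0,0,0.007,0],[0,0,0.013,0],[0,0,0.013,0]]' | grep -E "pos|ft"; python3 -m handwheel '[[0,0,0.007,0],[0,0,0.013,0],[0,0,0.013,0]]'| grep -E "pos|ft"
```

```text
time: 34.72
position: [0.4641, -0.116, 0.0032]
tool_rot: [0.954, -0.3, -0.001, -0.0]
ft_force: [-0.2, -0.4, -0.2]
grip_width: 0.0435
grip_force: 0.0
time: 34.97
position: [0.4649, -0.1164, 0.0003]
tool_rot: [0.954, -0.3, -0.0, -0.0]
ft_force: [0.1, -0.2, -0.4]
grip_width: 0.0434
grip_force: 0.0
position: [0.4648, -0.1164, -0.0035]
ft_force: [0.9, 0.3, -0.2]
position: [0.4647, -0.1163, -0.0075]
ft_force: [-0.8, -0.0, -0.5]
```

```bash
for i in 1 2; do python3 -m handwheel '[[0,0,0.006,0],[0,0,0.012,0],[0,0,0.012,0]]' | grep -E "pos|ft"; done; python3 -m handwheel '[[0,0,0,0],[0,0,0,0],[0,0,0,0],[0,0,0,0],[0,0,0,0],[0,0,0,0],[0,0,0,0]]' 5 15
```

```text
position: [0.4647, -0.1163, -0.0111]
ft_force: [-0.0, -0.1, -0.7]
position: [0.4647, -0.1163, -0.0148]
ft_force: [-0.1, 0.1, 0.1]
time: 36.55
position: [0.465, -0.1164, -0.0144]
tool_rot: [0.954, -0.3, 0.0, 0.0]
ft_force: [0.5, -0.1, 0.2]
grip_width: 0.0171
grip_force: 15.0
```

The knob is gripped (17 mm). For more overlap, I'll regrip a little lower.

```bash
python3 -m handwheel '[[0,0,0,0],[0,0,0,0],[0,0,0,0],[0,0,0,0],[0,0,0.007,0],[0,0,0.013,0],[0,0,0.013,0],[0,0,0.013,0]]' 45; python3 -m handwheel '[[0,0,0,0],[0,0,0,0],[0,0,0,0],[0,0,0,0],[0,0,0,0],[0,0,0,0],[0,0,0,0]]' 5 20
python3 -c "
from h import *
plan((.63,-.1545,.153,-2.18))"
```

```text
time: 37.22
position: [0.4648, -0.1163, -0.0186]
tool_rot: [0.954, -0.3, -0.0, -0.0]
ft_force: [0.6, 0.4, -0.8]
grip_width: 0.0388
grip_force: 0.0
time: 37.8
position: [0.4649, -0.1164, -0.0183]
tool_rot: [0.954, -0.3, 0.0, 0.0]
ft_force: [0.3, 0.7, -0.3]
grip_width: 0.017
grip_force: 20.0
t 37.8 TCP [ 0.4649 -0.1164 -0.0183] psi -2.18 w 0.017 tilt [ 0. -0.]
(0.63, -0.1545, 0.153, -2.18) -> [0.524, -0.2107, -0.5344, 0.0]
```

```bash
python3 -m handwheel '[[0,0,-0.02,0],[0,0,-0.08,0],[0,0,-0.18,0],[0,0,-0.3,0],[0,0,-0.42,0],[0,0,-0.52,0],[0,0,-0.58,0],[0,0,-0.6,0],[0,0,-0.6,0],[0,0,-0.6,0]]'
python3 -c "
from h import *
wrist('beaker',z0=.07,save='w8.png')
wrist('stirrer')
for c in('scene','top'):
  d=vision.camera(c); hsv=cv2.cvtColor(d['frame'],cv2.COLOR_RGB2HSV)
  for r in vision.outline_of(c,'beaker')[:1]: print(c,'beaker',fit('beaker',d,r['mask'],.07),r['conf'],r['point'])
  cv2.imwrite('pics/%s8.png'%c,d['frame'][:,:,::-1])
a=cv2.resize(cv2.imread('pics/scene8.png')[150:260,130:270],(400,314));b=cv2.resize(cv2.imread('pics/w8.png'),(400,300))
cv2.imwrite('pics/c8.png',np.vstack([a[:300],b]))
plan()"
```

```text
time: 38.63
position: [0.4642, -0.116, 0.1612]
tool_rot: [0.954, -0.3, -0.001, -0.0]
ft_force: [-0.2, -0.6, -0.8]
grip_width: 0.0171
grip_force: 20.0
wrist beaker [ 0.6321 -0.1558] xor 0.03 conf 0.84 2844 [ 17. 180.] edges [np.True_, np.False_, np.False_, np.False_]
wrist stirrer [ 0.6077 -0.1471] xor 0.59 conf 0.89 8544 [ 59. 212.] edges [np.True_, np.False_, np.False_, np.False_]
scene beaker (array([ 0.62454741, -0.15784161]), np.float64(0.0548469387755102)) 0.7 [203.9, 180.1]
top beaker (array([ 0.63922975, -0.10446655]), np.float64(1.5453821656050954)) 0.49 [144.4, 290.4]
t 39.03 TCP [ 0.4645 -0.1162  0.1609] psi -2.18 w 0.0173 tilt [-0.0015  0.0008]
```

View pics/c8.png

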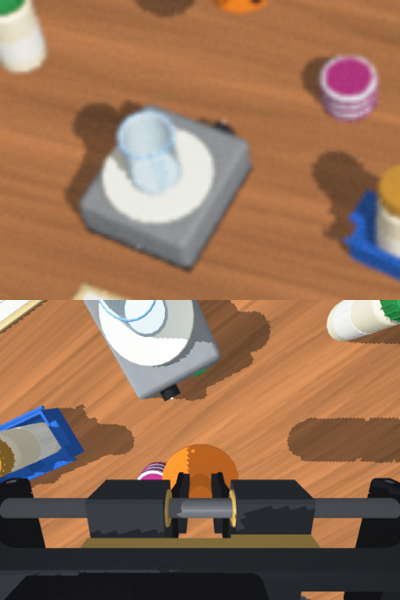

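The cover hangs level under the fingers, and the beaker stands upright, centred on the plate to about 3 mm. Now I'll carry the cover over.

```bash
python3 -c "
from h import *
plan((.6307,-.156,.172,-2.18))"; python3 -m handwheel '[[0.03,-0.01,-0.005,0],[0.09,-0.035,-0.005,0],[0.17,-0.067,-0.005,0],[0.25,-0.1,-0.005,0],[0.33,-0.132,-0.005,0],[0.41,-0.164,-0.005,0],[0.48,-0.192,-0.005,0],[0.52,-0.205,-0.005,0],[0.526,-0.2075,-0.005,0],[0.526,-0.2075,-0.005,0],[0.526,-0.2075,-0.005,0]]'; python3 -c "
from h import *
plan((.6307,-.156,.1345,-2.18))"
```

```text
t 39.03 TCP [ 0.4645 -0.1162  0.1609] psi -2.18 w 0.0173 tilt [-0.0015  0.0008]
(0.6307, -0.156, 0.172, -2.18) -> [0.53, -0.2083, -0.0013, -0.0]
time: 39.95
position: [0.629, -0.1552, 0.1626]
tool_rot: [0.954, -0.3, -0.001, -0.0]
ft_force: [-0.0, 0.4, 0.1]
grip_width: 0.0175
grip_force: 20.0
t 39.95 TCP [ 0.629  -0.1552  0.1626] psi -2.18 w 0.0175 tilt [-0.0019  0.0008]
(0.6307, -0.156, 0.1345, -2.18) -> [0.0064, -0.0011, 0.1304, 0.0]
```

```bash
python3 -m handwheel '[[0.005,-0.001,0.03,0],[0.005,-0.001,0.07,0],[0.005,-0.001,0.1,0],[0.005,-0.001,0.115,0],[0.005,-0.001,0.123,0],[0.005,-0.001,0.129,0],[0.005,-0.001,0.131,0],[0.005,-0.001,0.131,0],[0.005,-0.001,0.131,0]]'
python3 -m handwheel '[[0,0,0.002,0],[0,0,0.004,0],[0,0,0.004,0]]'
```

```text
time: 40.7
position: [0.6317, -0.1564, 0.1243]
tool_rot: [0.954, -0.3, 0.0, 0.0]
ft_force: [0.6, 0.0, -0.4]
grip_width: 0.0173
grip_force: 20.0
time: 40.95
position: [0.6314, -0.1563, 0.1228]
tool_rot: [0.954, -0.3, 0.0, 0.0]
ft_force: [0.3, 0.4, -0.6]
grip_width: 0.0176
grip_force: 20.0
```

```bash
python3 -m handwheel '[[0,0,0.002,0],[0,0,0.004,0],[0,0,0.004,0]]'
```

```text
time: 41.2
position: [0.6314, -0.1563, 0.1217]
tool_rot: [0.954, -0.3, 0.0, 0.0]
ft_force: [-1.2, -0.2, -0.3]
grip_width: 0.0174
grip_force: 20.0
```

```bash
python3 -m handwheel '[[0,0,0.001,0],[0,0,0.003,0],[0,0,0.003,0]]'
```

```text
time: 41.45
position: [0.6316, -0.1564, 0.1217]
tool_rot: [0.954, -0.3, 0.0, 0.0]
ft_force: [-0.7, -0.1, 6.2]
grip_width: 0.0175
grip_force: 20.0
```

Contact, so I'll release, rise and back away.

```bash
python3 -m handwheel '[[0,0,-0.002,0],[0,0,-0.003,0],[0,0,-0.003,0],[0,0,-0.003,0],[0,0,-0.003,0],[0,0,-0.003,0]]' 60; python3 -m handwheel '[[0,0,-0.02,0],[0,0,-0.08,0],[0,0,-0.18,0],[0,0,-0.27,0],[-0.1,0,-0.3,0],[-0.2,0,-0.3,0],[-0.3,0,-0.3,0],[-0.4,0.1,-0.3,0],[-0.4,0.2,-0.3,0],[-0.4,0.3,-0.3,0],[-0.4,0.4,-0.3,0],[-0.4,0.4,-0.3,0],[-0.4,0.4,-0.3,0]]'
python3 -c "
from h import *
o=[]
for c in('scene','top'):
  d=vision.camera(c); hsv=cv2.cvtColor(d['frame'],cv2.COLOR_RGB2HSV)
  for n,z in(('beaker',.07),('cover',.14),('gold_jar',.005),('red_jar',.005),('amber_bottle',.005)):
    for r in vision.outline_of(c,n)[:1]: print(c,n,fit(n,d,r['mask'],z),r['conf'])
  o.append(d['frame'][:,:,::-1])
cv2.imwrite('pics/f.png',np.vstack([cv2.resize(o[0][100:290,100:420],(505,300)),cv2.resize(o[1][110:300,100:420],(505,300))]))"
```

```text
time: 41.95
position: [0.6312, -0.1562, 0.1211]
tool_rot: [0.954, -0.3, -0.0, -0.0]
ft_force: [-0.0, 0.2, -0.0]
grip_width: 0.0478
grip_force: 0.0
time: 43.03
position: [0.4639, -0.1871, 0.2121]
tool_rot: [0.953, -0.301, 0.0, -0.0]
ft_force: [-1.2, 0.7, -0.0]
grip_width: 0.0521
grip_force: 0.0
scene beaker (array([ 0.63604669, -0.15170481]), np.float64(1.4495192307692308)) 0.79
scene cover (array([ 0.62832329, -0.15631503]), np.float64(0.05241935483870968)) 0.83
scene gold_jar (array([0.59979813, 0.09316351]), np.float64(0.16292259786476868)) 0.77
scene red_jar (array([0.63167157, 0.2353692 ]), np.float64(0.12759170653907495)) 0.94
scene amber_bottle (array([0.616001  , 0.16222437]), np.float64(0.16294204322200392)) 0.88
top beaker (array([ 0.59745455, -0.1197254 ]), np.float64(7.475328947368421)) 0.47
top cover (array([ 0.63351098, -0.15558104]), np.float64(0.24935121107266436)) 0.57
top gold_jar (array([0.60720208, 0.09685604]), np.float64(0.044546070460704607)) 0.71
top red_jar (array([0.63863674, 0.23792872]), np.float64(0.05515625)) 0.85
top amber_bottle (array([0.62238322, 0.16459767]), np.float64(0.13131313131313133)) 0.53
```

View pics/f.png

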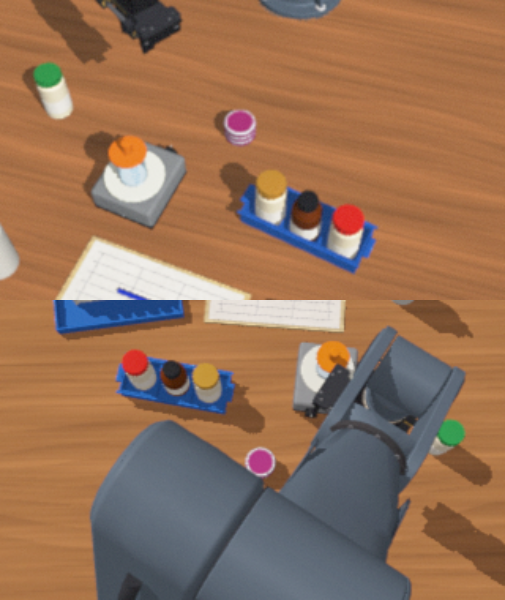

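Red, amber and gold stand upright in the carrier, the cover sits level on the beaker in the middle of the plate, and the dishes and green jar are undisturbed.

```bash
python3 -c "
from rig import job
print(job.hand_in())"
```

```text
the job is handed in; nothing more can be done
None
```

The job is handed in, with no verdict returned: the carrier holds red, amber and gold from left to right, the covered beaker stands on the stirrer plate within about 3 mm of its centre, and I left the green jar and the dishes where they were.

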